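# Lock the trinket case with its hairpin clip

## Task

Lock up the trinket case on the market stall: swing its blue bar down flat over the case, so that its fork straddles the pin, then take the hairpin clip by its yellow tab and push it level and sideways onto the neck of the pin, from the side away from the case, until it snaps fully home. The pin is sprung and gives way as you push, so go by feel: never ram it against the end of its travel, and stop pushing as soon as the clip has snapped. Then ease off, let go of the clip and leave the other goods alone.

Things in the scene. Friction and masses are not known exactly. Their poses are not given: they have to be found in the camera images.
- pin_neck (a point): On the axis of the upright steel pin with an orange domed head, half-way up its neck, 69.5 mm above the table, at the near side of the red case. Its x axis is level and points from the pin to the case and the bar's hinge: the way the clip is pushed on; z is up. The neck is a groove, 14 mm diameter, 62.5 to 76.5 mm above the table, between a collar and the head, both 23 mm in diameter.
- pin (a joint): How far the pin has given way, in m: 0 at rest, growing along the pin's +x. On a sprung, damped shoe, it gives about 1.5 mm per newton of push and comes back when let go; no give sideways. Travel ends hard at 22 mm (14 N): never ram it there (beyond 21.5 mm). Once the clip is home, pushing on until the pin is held back over 14 mm (9 N) is too hard. Head's top 85.5 mm above the table.
- bar (a joint): Hinge angle of the blue locking bar in rad: 0 is flat over the case (hard stop), growing as the forked end rises (starts 0.3 to 0.55). It stays where it is left; about 1 N at the press point moves it. Hinge axis level, 162 mm beyond the pin along the pin's x, 59 mm up. Flat: top 62 mm up, fork (slot 28 mm wide) from 38 mm beyond the pin to 26 mm on its near side.
- bar_press (a point): Where to press: middle of the bar's upper face, 102 mm from the hinge axis (the yellow stripe is 40 mm nearer the hinge). Flat down it is 60 mm beyond the pin and 62 mm above the table. The bar is 46 mm wide, 6 mm thick. z axis: the face's normal.
- clip_grip (a point): Centre of the clip's upright yellow tab: 26 mm long (clip's x), 10 mm thick (clip's y), 36 mm high; this point is 18 mm above the clip's underside. Take the tab across its thickness from above. At the start the clip, about 60 g, lies flat on the table. Its x axis points from the tab to the open mouth; z is up.
- clip_pocket (a point): Centre of the clip's pocket, where the pin's axis lies when the clip is home: 43 mm ahead of the tab's centre along the clip's x, 2.5 mm above the underside (15.5 mm below the tab's centre). Legs: 5 mm sprung wire in the level plane, tips 22 mm ahead of this point, mouth 23 mm wide (takes the pin up to 4 mm off to the side), throat 9 mm wide, 7.5 mm ahead of this point.
- clip: The same clip, point on its underside below the pocket centre. It takes some 7 to 11 N to force the throat over the neck, which pushes the pin back 11 to 17 mm; then the legs snap shut within 0.1 s, the push drops by several newtons, the pin springs back 5 mm or more, and a cross wire in the clip stops the neck.
- leg_l (a joint): Outward spread of the clip's left leg in rad: 0 at rest, and again about 0 when the clip is home; about 0.1 as the throat passes over the neck.
- leg_r (a joint): The same for the right leg.
- bangle: Jade bangle lying on the table, 72 mm across, 10 mm high (leave alone).
- teapot: Brown clay teapot, 90 mm across, 85 mm high (leave alone).
- vase: Yellow vase with a blue band, 85 mm across, 136 mm high (leave alone).
- bowl: Brass bowl, 84 mm across, 45 mm high (leave alone).
- duck: White china duck, 60 mm across, 90 mm high (leave alone).
- ring_box: Blue ring box, 60 mm square, 34 mm high (leave alone).
- seal: Red stone seal with a brown ball on top, 34 mm square, 52 mm high (leave alone).
Not all that is in view belongs to the job. Of the things that look like the clip, the smaller one is meant.

How it is judged:
On the way, in this order (a step that is already met when the one before it is completed fails the run):
1. the bar is down flat over the case (value of joint bar below 0.04 rad), for 0.2 s.
2. the clip is snapped onto the neck of the pin, legs closed again (distance between clip_pocket and pin_neck below 0.0065 m and horizontal distance between clip_pocket and pin_neck below 0.003 m and value of joint each of leg_l, leg_r below 0.05 rad and value of joint bar below 0.04 rad), for 0.1 s.
At the end, for the whole second after the job is handed in: The bar is flat down (under 0.04 rad); the clip sits on the pin's neck, its pocket centre within 3 mm of the pin's axis and within 6.5 mm of the neck's middle, both legs closed (under 0.05 rad), level to 0.3 rad, at rest and let go (all of step 2 and angle between clip_pocket's own z axis and vertical below 0.3 rad and linear speed of clip below 0.02 m/s); the robot touches nothing.
It fails at once if the pin was rammed against the end of its travel (value of joint pin above 0.0215 m).
It fails at once if the clip was still pushed hard after it had snapped home (pin held back more than 14 mm) (horizontal distance between clip_pocket and pin_neck below 0.002 m and value of joint pin above 0.014 m).
It fails at once if other goods were disturbed (moved more than 25 mm) (distance of any of bangle, teapot, vase, bowl, duck, ring_box, seal from where it was at the start of the episode above 0.025 m).
It also fails if it takes over 69 s, if anything falls off the work surface, if the arm or the gripper's body presses on something with over 40 N, if the wrist force passes 120 N, or if a joint passes its speed limit or range.

## Robot

A 7-joint arm with a two-finger parallel gripper is mounted at the origin on the work surface. World frame = base frame: x ahead of the robot, y to its left, z up, the work surface at z = 0. Lengths are in m, angles in rad, forces in N, time in s.
With the tool pointing down it reaches from about 0.425 to 0.825 m from the base axis. Payload 3.6 kg.
Tool frame: the origin (TCP) lies on the mounting face of the last link; the fingertips stand 173 mm ahead of it and the grasp point (between the pads) lies 155 mm ahead of it; z points along the fingers, y is the line along which they close (so a half turn about z gives the same grasp; the last joint's range is limited). The gripper opens to 85 mm and grips with 20 to 120 N. Pads are 22 mm wide; open, the fingers measure 114 mm over their backs; the gripper's body (76 mm by 85 mm) begins 54 mm behind the grasp point. The pads swing forward as they close: fully open they stand 13 mm farther back than shut.
Start: joints at [-1.345, 0.615, -0.013, 1.423, 0.008, 1.103, -0.04], TCP at [0.162, 0.629, 0.405] pointing down, gripper open.
Joint ranges: [-3.12, 3.12], [-0.3, 2.06], [-1.34, 1.32], [0.26, 2.42], [-1.36, 4.5], [0.01, 1.98], [-2.84, 2.84]. Speed limits (rad/s): [2.79, 2.79, 3.14, 3.14, 3.14, 3.14, 3.14].

## Interface

Orientations are given as a unit quaternion [w, x, y, z].
In Python, from cell import * gives the robot as it stands.
- The arm moves only by the tool play_rows, never from a script. Its argument "plan" is text: rows parted by semicolons, each of 5 numbers parted by spaces: the shift along the tool's x, y, z in cm, then the turn about the tool's z in degrees, then the gripper's target within -1 to 1 (fully open at 1, half-way at 0, shut at -1). In form: tx ty tz spin gripper; .... A call has 1 to 10 rows; each row is the pose to reach, as a shift and turn from the pose commanded when the call began, along the tool's axes at that moment; what a row does not reach only later rows make up. A row lasts 1/10 s, in which the tool goes at most 50 mm and 8.59 degrees, less where a joint would pass 70% of its speed; a pose out of reach is approached as far as the arm can. A call with a gripper value outside its range is refused whole. The fingers move at their own pace and stop on an object; "squeeze" is the grip in N (left out, the last holds). Time passes only in rows, so rows that repeat a pose let the fingers close. It gives the time, the measured TCP pose, the force, the opening and the grip force at its end, in the units of the state.
- observe(): the state, without advancing time (a new reading comes with each control period).
- grab_frame(name): name is "scene" or "top" or "wrist"; returns the picture (400x640x3 uint8, blue, green, red); there is no depth.
- camera_info(name): a dict with "fovy" (degrees; the focal length in pixels is half the picture's height over the tangent of half this angle, whatever the lens; pixels are square), "cx", "cy" (the principal point, pixels), "D" ([k1, k2, p1, p2, k3] as OpenCV has them; the pictures are not rectified), "position" and "orientation" of the camera in the world; the wrist camera has in their place "mount" (4x4, takes a point from camera to tool coordinates, whose origin is the TCP and whose axes are the flange's). Camera axes: x right, y down, z forward; pixel columns grow to the right and rows downward; lengths in m; the calibration is good to about 2 mm. A picture is of the moment at which its call begins: read the wrist's pose just before it. camera_info takes no time and is no camera call.
- job_done(): hands the job in; it is judged then, once.
The state is a dict: "clock": time; "joint_positions": joint angles; "joint_vel": joint speeds; "joint_torque": joint torques, N m; "tcp_pos": TCP position; "orientation": TCP orientation; "contact_force": force on the tool from outside, world axes, zero at the start; "moment": the same for the moment, N m; "opening": opening from 0.0 (shut) to 1.0 (fully open); "gripper_force": force on a finger pad.
Only numpy, scipy, OpenCV 4.12 (cv2) and the standard library are available. Lean on these libraries where they do the work, as an engineer would, in place of code of your own. Each camera call takes 0.05 s, during which the arm holds its last target. There are 200 camera calls.

## Working session

There is one attempt and no reset: what is moved stays moved. The work goes in short steps, Python scripts to look and compute and a tool call to move; the robot and the scene stay as the last step left them, time stands still between calls to the robot, and variables do not carry over. Pictures are saved under pics/ and viewed, at most 11 in all, crops included, and the job is handed in when it is done.

Besides the shell and the picture viewer there is one more tool, called after ">>>" as name(argument=value, ...), one argument or row to a line, values as JSON. play_rows: Moves the arm, as the interface text tells. Its arguments: {"type":"object","properties":{"plan":{"type":"string"},"squeeze":{"type":"number"}},"required":["plan"]}

```bash
mkdir -p pics; ls; cat > h.py <<'E'
from cell import *
import numpy as np, cv2
from scipy.spatial.transform import Rotation as R
def rot(q): return R.from_quat([q[1],q[2],q[3],q[0]]).as_matrix()
def cam(n,o=None):
    c=camera_info(n); f=200/np.tan(np.radians(c["fovy"])/2)
    K=np.array([[f,0,c["cx"]],[0,f,c["cy"]],[0,0,1.]]); D=np.array(c["D"],float)
    if n=="wrist":
        T=np.eye(4);T[:3,:3]=rot(o["orientation"]);T[:3,3]=o["tcp_pos"];T=T@np.array(c["mount"]);return K,D,T[:3,:3],T[:3,3]
    return K,D,rot(c["orientation"]),np.array(c["position"])
def ray(C,p):
    K,D,Rm,t=C; u=cv2.undistortPoints(np.array([[p]],float),K,D)[0,0]
    return t,Rm@np.array([u[0],u[1],1])
def onz(C,p,z):
    t,d=ray(C,p); return t+d*(z-t[2])/d[2]
def proj(C,P):
    K,D,Rm,t=C; return cv2.projectPoints(((np.atleast_2d(P)-t)@Rm),np.zeros(3),np.zeros(3),K,D)[0][:,0]
E
python3 - <<'E'
from h import *
o=observe();print(o)
for n in("scene","top"):
    cv2.imwrite(f"pics/{n}.png",grab_frame(n)); print(camera_info(n))
print(camera_info("wrist"))
E
```

```text
pics
{'clock': 0.0, 'joint_positions': array([-1.34548648,  0.61592173, -0.01262075,  1.42496463,  0.00810976,
        1.1033931 , -0.04039018]), 'joint_vel': array([ 0.00097423,  0.00191875,  0.00176478,  0.00106896, -0.00136895,
       -0.00056334, -0.00085452]), 'joint_torque': array([ 1.82029630e-04, -4.69214952e+01,  2.59103989e-01, -1.71032506e+01,
        9.87570500e-03,  9.79598175e-03, -1.74936622e-05]), 'tcp_pos': array([0.16185285, 0.62917923, 0.40351413]), 'orientation': array([-1.42782390e-04,  1.25530369e-01,  9.92088902e-01, -1.31046866e-03]), 'contact_force': array([-0.29355414,  0.00381972,  0.70514648]), 'moment': array([-0.00493486,  0.03196109, -0.01723023]), 'gripper_force': 0.0, 'opening': 1.0011957700558949}
{'fovy': 53.802178776826764, 'cx': 319.6226105059666, 'cy': 195.01268228284516, 'D': array([0.03458692, 0.        , 0.        , 0.        , 0.        ]), 'position': array([ 1.2209502 , -0.48914962,  0.63813419]), 'orientation': array([-0.41692061,  0.79192991,  0.39382204, -0.20959111])}
{'fovy': 44.00493452936421, 'cx': 318.8799736480276, 'cy': 205.88830485449083, 'D': array([-0.09464405,  0.        ,  0.        ,  0.        ,  0.        ]), 'position': array([ 0.42995568, -0.01156352,  1.45063917]), 'orientation': array([-0.04621818,  0.70809547, -0.70399014,  0.02936953])}
{'fovy': 60.673035445036746, 'cx': 320.76798174706755, 'cy': 201.32156252693449, 'D': array([-0.05472942,  0.        ,  0.        ,  0.        ,  0.        ]), 'mount': array([[ 3.87021031e-04, -9.45644073e-01, -3.25203225e-01,
         8.33915690e-02],
       [ 9.99999835e-01,  2.27966876e-04,  5.27194779e-04,
         9.54991677e-04],
       [-4.24403055e-04, -3.25203376e-01,  9.45644005e-01,
         3.12014312e-02],
       [ 0.00000000e+00,  0.00000000e+00,  0.00000000e+00,
         1.00000000e+00]])}
```

View pics/top.png

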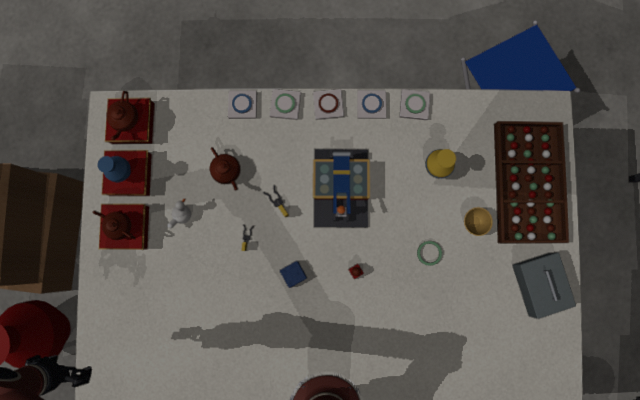

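View pics/scene.png

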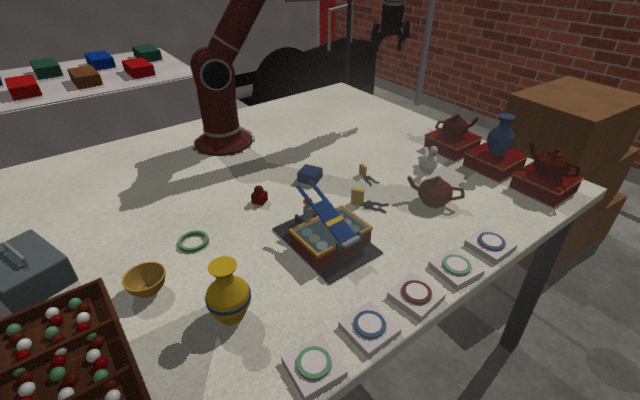

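The top view shows the case at about (341,188), with the pin near (341,211). There are two clips, at about (278,203) and (246,238). I'll enlarge that area.

```bash
python3 - <<'E'
import cv2
i=cv2.imread("pics/top.png")[145:265,225:385]
i=cv2.convertScaleAbs(cv2.resize(i,None,fx=5,fy=5,interpolation=cv2.INTER_CUBIC),alpha=1.6,beta=10)
cv2.imwrite("pics/topc.png",i)
E
```

```text
(no output)
```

View pics/topc.png

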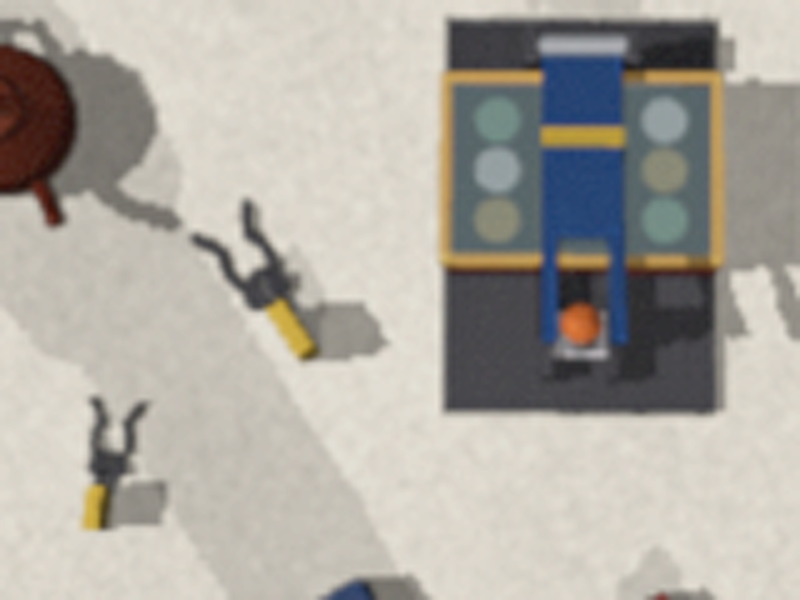

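```bash
python3 - <<'E'
from h import *
C=cam("top")
f=lambda x,y,z: onz(C,(225+x/5-.4,145+y/5-.4),z)
tipL,tipR=f(97,402,.0025),f(143,404,.0025)
print("tips",tipL,tipR,"mouth",np.linalg.norm(tipL-tipR))
t=f(95,507,.034); m=(tipL+tipR)/2; d=(m-t)[:2]; print("tab",t,"len",np.linalg.norm(d),"yaw",np.degrees(np.arctan2(d[1],d[0])))
b1,b2=f(270,302,.034),f(195,238,.0025); b3=f(248,204,.0025);b=f(290,330,.034);print("big",b,b2,b3,np.linalg.norm(((b2+b3)/2-b)[:2]))
p=f(579,323,.082);h=f(583,45,.06);print("pin",p,"hinge",h,"dist",np.linalg.norm((h-p)[:2]))
# case gold corners, z~.056
q=[f(*a,.05) for a in((445,73),(721,73),(721,266),(445,266))]
for i in range(4):
    e=(q[(i+1)%4]-q[i])[:2]; print(np.linalg.norm(e),np.degrees(np.arctan2(e[1],e[0])))
print((q[0]+q[1])/2,(q[2]+q[3])/2)
q=[f(*a,.0) for a in((447,410),(715,410))];print(q,np.degrees(np.arctan2(*(q[1]-q[0])[[1,0]])))
e=f(572,45,.0); 
S=cam("scene");print(proj(S,[p,t,[p[0]-.0,p[1],.0695]]))
s=cv2.imread("pics/scene.png")[140:260,255:415]
cv2.imwrite("pics/scenec.png",cv2.convertScaleAbs(cv2.resize(s,None,fx=5,fy=5,interpolation=cv2.INTER_CUBIC),alpha=1.4,beta=10))
E
```

```text
tips [0.52767637 0.24399868 0.0025    ] [0.5266738  0.21665799 0.0025    ] mouth 0.027359063662653716
tab [0.46509689 0.23829269 0.034     ] len 0.06258700787255231 yaw -7.310856907682888
big [0.56783884 0.12731144 0.034     ] [0.62541283 0.18772137 0.0025    ] [0.64586468 0.15652699 0.0025    ] 0.08127121091640481
pin [ 0.56784638 -0.0382312   0.082     ] hinge [ 0.72985549 -0.04062321  0.06      ] dist 0.16202676823841253
0.15873716937652294 -89.82198336281019
0.11180986197442667 179.72822738475716
0.15727525889283236 90.24645663294291
0.11199580664321473 0.4769342903746648
[ 0.71563528 -0.040807    0.05      ] [ 0.60373501 -0.04100795  0.05      ]
[array([0.52439072, 0.03751218, 0.        ]), array([ 0.52520617, -0.11969249,  0.        ])] -89.70279629652391
[[306.97320644 199.70222753]
 [361.69852534 165.5695609 ]
 [307.08262042 203.8376696 ]]
```

View pics/scenec.png

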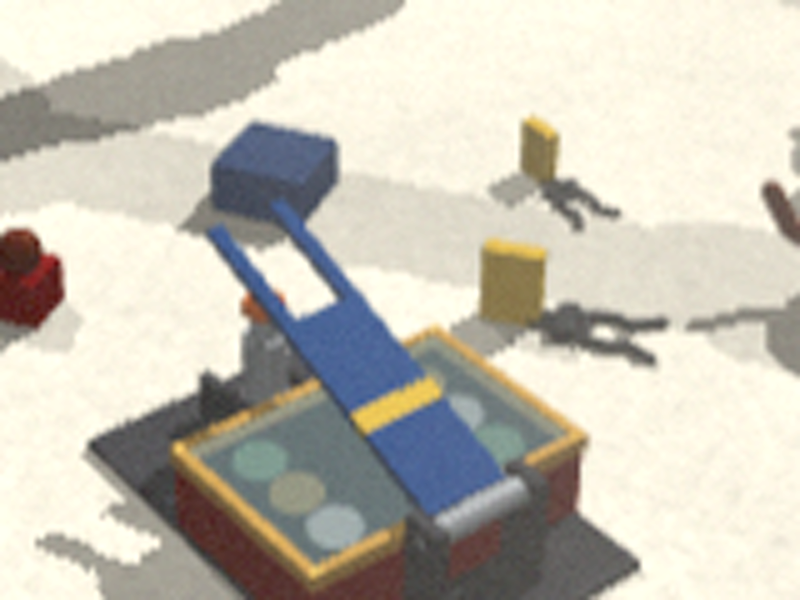

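The top view gives the pin at about (0.568,-0.039) with its x axis close to world +x. The hinge comes out 162 mm away, as stated. The smaller clip's tab is at about (0.465,0.238), and the tab-to-tip length of 63 mm matches the 65 mm given. The scene view agrees on the pin. Next I move above the bar.

>>> play_rows(
  plan="-61.8 -53.2 0 -14.4 -1;-61.8 -53.2 0 -14.4 -1;-61.8 -53.2 0 -14.4 -1;-61.8 -53.2 0 -14.4 -1;-61.8 -53.2 0 -14.4 -1;-61.8 -53.2 0 -14.4 -1;-61.8 -53.2 0 -14.4 -1;-61.8 -53.2 0 -14.4 -1;-61.8 -53.2 0 -14.4 -1;-61.8 -53.2 0 -14.4 -1",
  squeeze=40,
)

```text
clock: 1.1
tcp_pos: [0.4484, 0.2173, 0.4046]
orientation: [-0.0, 0.0, 1.0, -0.0]
contact_force: [1.1, 0.0, 0.4]
opening: -0.002
gripper_force: 0.0
```

```bash
python3 - <<'E'
from h import *
o=observe(); i=grab_frame("wrist"); cv2.imwrite("pics/w1.png",i); np.save("w1.npy",dict(o),allow_pickle=True)
p=proj(cam("wrist",o),[[.465,.238,.036],[.527,.23,.0025]]);print(o["tcp_pos"],o["orientation"],p)
x,y=p.mean(0).astype(int); x=max(x-80,0);y=max(y-60,0);print(x,y)
cv2.imwrite("pics/w1c.png",cv2.convertScaleAbs(cv2.resize(i[y:y+120,x:x+160],None,fx=5,fy=5,interpolation=cv2.INTER_CUBIC),alpha=1.5,beta=10))
E
```

```text
[0.44836942 0.21727273 0.40457015] [-1.64518878e-04  1.61554573e-04  9.99999971e-01 -7.25312449e-05] [[340.00442696 186.50480218]
 [330.74469784 228.84992789]]
255 147
```

View pics/w1c.png

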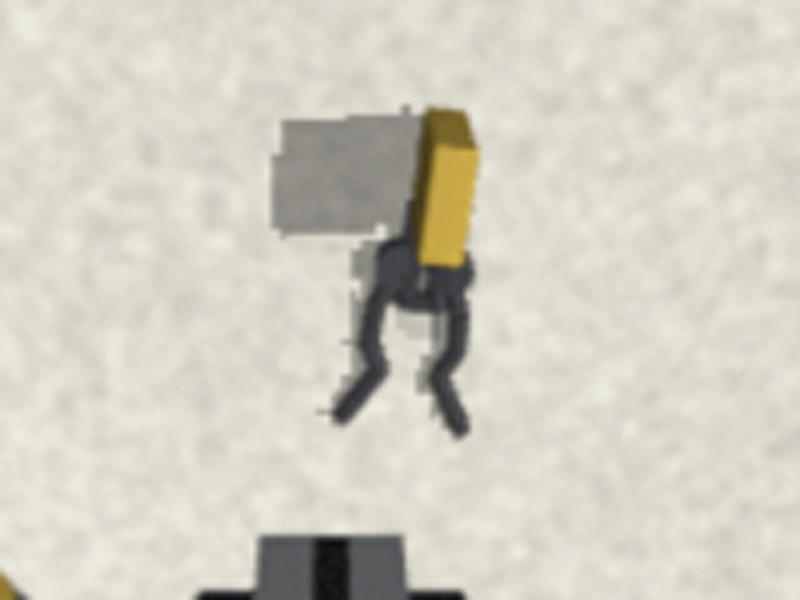

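The tab's top face has corners at crop pixels (436,144), (478,150), (464,266) and (419,263). The leg tips are at (342,417) and (461,432).

```bash
python3 - <<'E'
from h import *
o=np.load("w1.npy",allow_pickle=True).item();C=cam("wrist",o)
f=lambda x,y,z: onz(C,(255+x/5-.4,147+y/5-.4),z)[:2]
q=[f(*a,.036) for a in((436,144),(478,150),(464,266),(419,263))]
t=np.mean(q,0);a=(q[2]+q[3]-q[0]-q[1])/2;print("tab",t,"len",np.linalg.norm(a),"w",np.linalg.norm(q[1]-q[0]),"yaw",np.degrees(np.arctan2(a[1],a[0])))
l,r=f(342,417,.0025),f(461,432,.0025);d=(l+r)/2-t;print(l,r,np.linalg.norm(l-r),"len",np.linalg.norm(d),"yaw",np.degrees(np.arctan2(d[1],d[0])), np.degrees(np.arctan2(*(l-r)[[1,0]]))-90)
E
```

```text
tab [0.46647963 0.24259504] len 0.02540213298638515 w 0.008682383487061027 yaw -5.950997329091863
[0.52847752 0.22085889] [0.53236874 0.24910236] 0.02851026616720709 len 0.0643952667660289 yaw -6.790822148258016 -187.8444723799483
```

>>> play_rows(
  plan="-18 -25.7 0 0 -1;-18 -25.7 0 0 -1;-18 -25.7 0 0 -1;-18 -25.7 0 0 -1;-18 -25.7 0 0 -1;-18 -25.7 0 0 -1;-18 -25.7 0 0 -1;-18 -25.7 0 0 -1;-18 -25.7 0 0 -1",
)

```text
clock: 2.05
tcp_pos: [0.627, -0.0361, 0.4041]
orientation: [-0.001, -0.001, 1.0, 0.001]
contact_force: [0.9, 0.9, 0.2]
opening: -0.001
gripper_force: 0.0
```

>>> play_rows(
  plan="0 -0.3 4 0 -1;0 -0.3 8 0 -1;0 -0.3 10 0 -1;0 -0.3 12 0 -1;0 -0.3 13 0 -1;0 -0.3 14 0 -1;0 -0.3 15 0 -1;0 -0.3 15.8 0 -1;0 -0.3 16.3 0 -1;0 -0.3 16.3 0 -1",
)

```text
clock: 3.05
tcp_pos: [0.6274, -0.041, 0.2411]
orientation: [-0.0, 0.0, 1.0, -0.0]
contact_force: [0.1, -0.0, -0.5]
opening: 0.002
gripper_force: 0.0
```

>>> play_rows(
  plan="0 0 0.2 0 -1;0 0 0.4 0 -1;0 0 0.5 0 -1;0 0 0.5 0 -1",
)

```text
clock: 3.45
tcp_pos: [0.6276, -0.0411, 0.2368]
orientation: [0.0, 0.0, 1.0, -0.0]
contact_force: [0.8, -0.2, -1.0]
opening: 0.0
gripper_force: 0.0
```

>>> play_rows(
  plan="0 0 0.1 0 -1;0 0 0.2 0 -1;0 0 0.2 0 -1",
)

```text
clock: 3.75
tcp_pos: [0.6276, -0.041, 0.2356]
orientation: [0.0, 0.0, 1.0, -0.0]
contact_force: [-1.9, -0.7, 4.2]
opening: 0.001
gripper_force: 2.3
```

>>> play_rows(
  plan="0 0 0.1 0 -1;0 0 0.2 0 -1;0 0 0.2 0 -1",
)

```text
clock: 4.05
tcp_pos: [0.6276, -0.041, 0.2354]
orientation: [0.0, 0.0, 1.0, -0.0]
contact_force: [-3.7, -0.3, 13.9]
opening: 0.0
gripper_force: 7.0
```

>>> play_rows(
  plan="0 0 -1 0 -1;0 0 -5 0 -1;0 0 -10 0 -1;5 0 -13 0 -1;9 0 -13 0 -1;9 0 -13 0 0.2;9 0 -13 0 0.2",
)

```text
clock: 4.75
tcp_pos: [0.5364, -0.0409, 0.3631]
orientation: [0.0, 0.0, 1.0, 0.0]
contact_force: [0.7, 0.4, -0.2]
opening: 0.334
gripper_force: 0.0
```

```bash
python3 - <<'E'
from h import *
o=observe(); i=grab_frame("wrist"); cv2.imwrite("pics/w2.png",i); np.save("w2.npy",dict(o),allow_pickle=True)
p=proj(cam("wrist",o),[[.568,-.039,.0695]]);print(o["tcp_pos"],p,o["contact_force"])
x,y=p.mean(0).astype(int); x=max(x-100,0);y=max(y-75,0);print(x,y)
cv2.imwrite("pics/w2c.png",cv2.convertScaleAbs(cv2.resize(i[y:y+150,x:x+200],None,fx=4,fy=4,interpolation=cv2.INTER_CUBIC),alpha=1.5,beta=10))
E
```

```text
[ 0.53643447 -0.04085106  0.36314645] [[321.84509632 228.98471935]] [ 0.68820162  0.4308336  -0.19740693]
221 153
```

View pics/w2c.png

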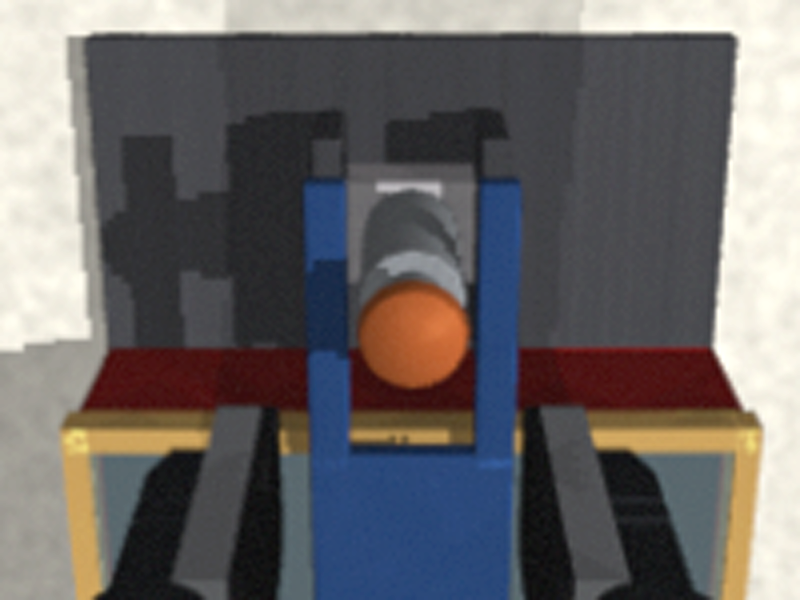

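The bar lies flat with the fork straddling the pin. The pin head is centred at about crop (414.5,334), and the fork ends run from (304,181) to (520,181).

```bash
python3 - <<'E'
from h import *
o=np.load("w2.npy",allow_pickle=True).item();C=cam("wrist",o)
f=lambda x,y,z: onz(C,(221+x/4-.4,153+y/4-.4),z)[:2]
for z in(.078,.081): print("head",f(414.5,334,z), f(470,334,z)-f(359,334,z))
l,r=f(304,181,.062),f(520,181,.062);print("fork",(l+r)/2,l-r)
a,b=f(88,36,0),f(735,36,0);print("base edge yaw",np.degrees(np.arctan2(*(b-a)[[1,0]])),(a+b)/2)
a,b=f(80,415,.05),f(746,415,.05);print("case",np.degrees(np.arctan2(*(b-a)[[1,0]])),(a+b)/2)
E
```

```text
head [ 0.57059642 -0.03708752] [1.09332932e-05 2.26125496e-02]
head [ 0.56921031 -0.03712189] [1.08041294e-05 2.23454094e-02]
fork [ 0.54307707 -0.03753231] [-1.3191314e-05 -4.4965061e-02]
base edge yaw 89.99147563794668 [ 0.52582238 -0.03715499]
case 89.96711101131444 [ 0.60427931 -0.0370071 ]
```

>>> play_rows(
  plan="7 28.3 0 6.8 0.1;7 28.3 0 6.8 0.1;7 28.3 0 6.8 0.1;7 28.3 0 6.8 0.1;7 28.3 0 6.8 0.1;7 28.3 5 6.8 0.1;7 28.3 10 6.8 0.1;7 28.3 10 6.8 0.1;7 28.3 10 6.8 0.1;7 28.3 10 6.8 0.1",
)

```text
clock: 5.8
tcp_pos: [0.4694, 0.2414, 0.2638]
orientation: [0.001, 0.061, 0.998, 0.0]
contact_force: [0.5, 0.2, -0.7]
opening: 0.547
gripper_force: 0.0
```

```bash
python3 - <<'E'
from h import *
o=observe(); i=grab_frame("wrist"); cv2.imwrite("pics/w3.png",i); np.save("w3.npy",dict(o),allow_pickle=True)
C=cam("wrist",o);print(o["tcp_pos"],proj(C,[[.4665,.2426,.036],[.53,.235,.0025]]),o["opening"])
g=o["tcp_pos"]+rot(o["orientation"])@[0,0,.155]
print(g)
cv2.imwrite("pics/w3c.png",cv2.convertScaleAbs(cv2.resize(i[130:330,180:446],None,fx=3,fy=3,interpolation=cv2.INTER_CUBIC),alpha=1.5,beta=10))
E
```

```text
[0.46938493 0.24140784 0.26379276] [[320.30067998 219.71775621]
 [320.521222   279.73860344]] 0.5472950408201986
[0.46979559 0.24144449 0.10879331]
```

View pics/w3c.png

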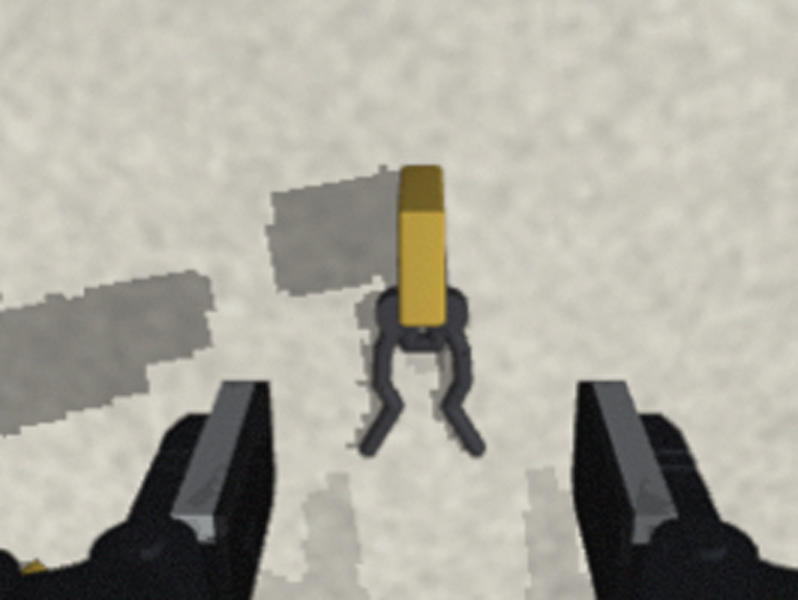

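The clip is squarely aligned between the fingers. The tab centre is at (320.7,219.3) against a predicted (320.3,219.7), so I descend and grip.

>>> play_rows(
  plan="0 0 3 0 0.1;0 0 6 0 0.1;0 0 8.4 0 0.1;0 0 8.4 0 0.1;0 0 8.4 0 0.1;0 0 8.4 0 -1;0 0 8.4 0 -1;0 0 8.4 0 -1;0 0 8.4 0 -1;0 0 8.4 0 -1",
  squeeze=60,
)

```text
clock: 6.85
tcp_pos: [0.4682, 0.2423, 0.1803]
orientation: [0.001, 0.06, 0.998, 0.001]
contact_force: [-0.4, -0.1, 5.0]
opening: 0.108
gripper_force: 59.1
```

>>> play_rows(
  plan="0 0 0 0 -1;0 0 0 0 -1;0 0 -1 0 -1;0 0 -4 0 -1;0 0 -8 0 -1;0 0 -8 0 -1;0 0 -8 0 -1",
)

```text
clock: 7.55
tcp_pos: [0.4677, 0.2422, 0.2601]
orientation: [0.001, 0.059, 0.998, 0.001]
contact_force: [-0.3, -0.3, -1.5]
opening: 0.104
gripper_force: 58.5
```

```bash
python3 - <<'E'
from h import *
o=observe(); i=grab_frame("wrist"); cv2.imwrite("pics/w4.png",i); np.save("w4.npy",dict(o),allow_pickle=True)
print(o)
cv2.imwrite("pics/w4c.png",cv2.convertScaleAbs(cv2.resize(i[200:400,220:420],None,fx=3,fy=3,interpolation=cv2.INTER_CUBIC),alpha=1.5,beta=10))
T=rot(o["orientation"]);b=o["tcp_pos"]
C=cam("wrist",o)
# tab centre guess in tool: z=.155+.006
for dx in (0,.003): print(proj(C,b+(T@np.array([[dx-.013,.005,.143],[dx-.013,-.005,.143],[dx+.013,.005,.143],[dx-.065,.0115,.1765],[dx-.065,-.0115,.1765]]).T).T))
E
```

```text
{'clock': 7.55, 'joint_positions': array([-0.53841665,  0.62158282,  0.02877826,  1.93561177, -0.0305696 ,
        0.5822282 ,  0.96221738]), 'joint_vel': array([-9.97850288e-05,  4.23278398e-02, -4.10854281e-03,  2.89538985e-02,
        2.79929020e-04, -5.49320713e-04, -6.86802772e-04]), 'joint_torque': array([ 2.91903393e-02, -4.22433507e+01,  7.68350735e-01, -1.12946248e+01,
        1.67673040e-02, -6.87689404e-02,  1.07546550e-04]), 'tcp_pos': array([0.46768826, 0.24223806, 0.2601426 ]), 'orientation': array([1.06899853e-03, 5.94908243e-02, 9.98228018e-01, 7.22644613e-04]), 'contact_force': array([-0.311147  , -0.29650898, -1.47660969]), 'moment': array([ 0.01731462,  0.0499561 , -0.02107655]), 'gripper_force': 58.478116393089294, 'opening': 0.10444401673555379}
[[330.73837179 336.48239331]
 [306.01695461 336.47403307]
 [331.48202634 281.04951728]
 [339.82944329 370.0760782 ]
 [298.0726937  370.06455638]]
[[330.82054512 330.48809075]
 [305.9025654  330.47974724]
 [331.57247529 274.12063233]
 [339.94562978 365.904675  ]
 [297.93901248 365.89309624]]
```

View pics/w4c.png

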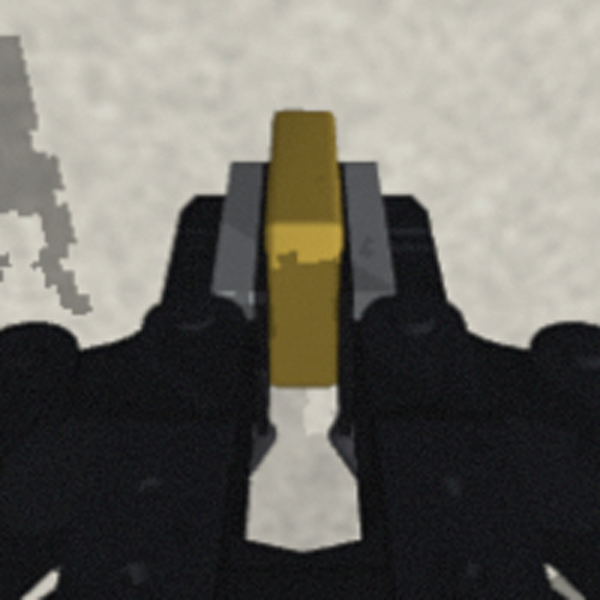

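The tab is held upright, about 2.5 mm behind the TCP and about 1 mm to tool +y. I carry it to the near side of the pin and straighten it.

>>> play_rows(
  plan="-2.6 -28 -2 -6.8 -1;-2.6 -28 -2 -6.8 -1;-2.6 -28 -2 -6.8 -1;-2.6 -28 -2 -6.8 -1;-2.6 -28 -2 -6.8 -1;-2.6 -28 -2 -6.8 -1;-2.6 -28 -2 -6.8 -1;-2.6 -28 -2 -6.8 -1;-2.6 -28 -2 -6.8 -1;-2.6 -28 -2 -6.8 -1",
)

```text
clock: 8.6
tcp_pos: [0.4602, -0.0372, 0.2783]
orientation: [-0.001, -0.001, 1.0, 0.0]
contact_force: [-0.6, -0.4, 0.3]
opening: 0.103
gripper_force: 58.6
```

```bash
python3 - <<'E'
from h import *
o=observe();print(o["tcp_pos"],o["orientation"],o["contact_force"],o["gripper_force"],o["opening"])
i=grab_frame("scene"); cv2.imwrite("pics/s5.png",i)
E
```

```text
[ 0.46016878 -0.03722018  0.27826748] [-5.84763374e-04 -1.47768131e-03  9.99998632e-01  4.58008848e-04] [-0.62674805 -0.39771892  0.34691396] 58.64332616329193 0.10334758090884708
```

>>> play_rows(
  plan="0 0 1.5 0 -1;0 0 3.2 0 -1;-1 0 3.2 0 -1;-1.8 0 3.2 0 -1;-1.8 0 3.2 0 -1;-1.8 0 3.2 0 -1",
)

```text
clock: 9.25
tcp_pos: [0.4788, -0.0388, 0.2473]
orientation: [0.001, 0.0, 1.0, -0.0]
contact_force: [0.3, 0.3, -0.3]
opening: 0.109
gripper_force: 58.7
```

```bash
python3 - <<'E'
from h import *
o=observe();print(o["tcp_pos"],o["orientation"],o["contact_force"],o["gripper_force"],o["opening"])
i=grab_frame("scene"); j=grab_frame("wrist")
p=proj(cam("scene"),[[.569,-.0375,.0695]])[0].astype(int);print(p)
a=cv2.resize(i[p[1]-50:p[1]+50,p[0]-65:p[0]+65],None,fx=6,fy=6,interpolation=cv2.INTER_CUBIC)
cv2.imwrite("pics/s6c.png",cv2.convertScaleAbs(a,alpha=1.6,beta=15)); cv2.imwrite("pics/w6.png",j)
E
```

```text
[ 0.47877148 -0.0387708   0.24734554] [ 7.20555030e-04  4.80073911e-05  9.99999739e-01 -2.97781061e-05] [ 0.29223551  0.3190299  -0.32751091] 58.65103840827942 0.1089526393612853
[307 203]
```

View pics/s6c.png

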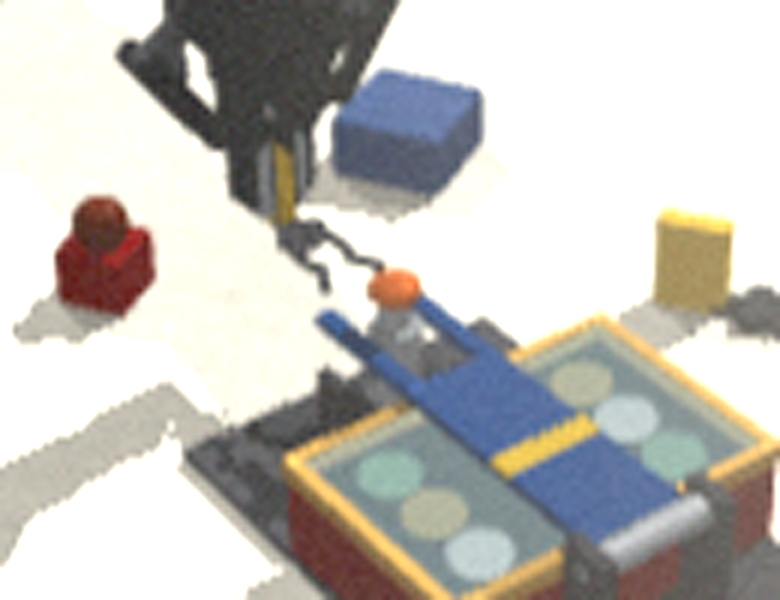

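The clip is level, with its tips at crop (328,290) and (382,268). The pin head is just ahead at (395,288). I'll check the lateral alignment in the scene view.

```bash
python3 - <<'E'
from h import *
S=cam("scene"); g=lambda x,y:(242+x/6-.42,153+y/6-.42)
for n,p,z in(("tipR",(328,290),.0695),("tipL",(382,268),.0695),("head",(395,288),.080)): print(n,onz(S,g(*p),z))
E
```

```text
tipR [ 0.54120079 -0.05250284  0.0695    ]
tipL [ 0.54168571 -0.02528234  0.0695    ]
head [ 0.56921327 -0.03793098  0.08      ]
```

>>> play_rows(
  plan="-0.3 0 0 0 -1;-0.6 0 0 0 -1;-0.9 0 0 0 -1;-1.2 0 0 0 -1;-1.2 0 0 0 -1",
)

```text
clock: 9.85
tcp_pos: [0.4908, -0.039, 0.2467]
orientation: [0.0, 0.0, 1.0, -0.0]
contact_force: [0.5, -0.2, -1.0]
opening: 0.104
gripper_force: 58.6
```

>>> play_rows(
  plan="-0.3 0.1 0 0 -1;-0.6 0.1 0 0 -1;-0.8 0.1 0 0 -1;-0.8 0.1 0 0 -1",
)

```text
clock: 10.25
tcp_pos: [0.4986, -0.038, 0.2467]
orientation: [0.0, 0.0, 1.0, -0.0]
contact_force: [0.2, -0.0, 0.4]
opening: 0.105
gripper_force: 58.6
```

>>> play_rows(
  plan="-0.2 0 0 0 -1;-0.4 0 0 0 -1;-0.4 0 0 0 -1",
)

```text
clock: 10.55
tcp_pos: [0.5025, -0.038, 0.2468]
orientation: [0.0, 0.0, 1.0, -0.0]
contact_force: [-0.2, 0.4, -0.0]
opening: 0.107
gripper_force: 58.6
```

>>> play_rows(
  plan="-0.2 0 0 0 -1;-0.4 0 0 0 -1;-0.4 0 0 0 -1",
)

```text
clock: 10.85
tcp_pos: [0.5065, -0.038, 0.2467]
orientation: [0.0, 0.0, 1.0, -0.0]
contact_force: [-0.1, -0.3, -1.4]
opening: 0.106
gripper_force: 58.6
```

>>> play_rows(
  plan="-0.2 0 0 0 -1;-0.4 0 0 0 -1;-0.4 0 0 0 -1",
)

```text
clock: 11.15
tcp_pos: [0.5106, -0.038, 0.2467]
orientation: [0.0, 0.0, 1.0, -0.0]
contact_force: [-0.7, 0.5, -0.8]
opening: 0.108
gripper_force: 58.6
```

>>> play_rows(
  plan="-0.2 0 0 0 -1;-0.4 0 0 0 -1;-0.4 0 0 0 -1",
)

```text
clock: 11.45
tcp_pos: [0.5145, -0.0381, 0.2467]
orientation: [0.0, 0.0, 1.0, -0.0]
contact_force: [0.3, -0.6, -0.7]
opening: 0.106
gripper_force: 58.6
```

>>> play_rows(
  plan="-0.2 0 0 0 -1;-0.4 0 0 0 -1;-0.4 0 0 0 -1",
)

```text
clock: 11.75
tcp_pos: [0.5178, -0.0381, 0.2464]
orientation: [-0.001, 0.0, 1.0, -0.0]
contact_force: [-1.4, -1.0, -1.0]
opening: 0.106
gripper_force: 58.6
```

>>> play_rows(
  plan="-0.1 0 0 0 -1;-0.2 0 0 0 -1;-0.3 0 0 0 -1;-0.3 0 0 0 -1",
)

```text
clock: 12.15
tcp_pos: [0.5207, -0.0381, 0.2464]
orientation: [-0.001, 0.0, 1.0, -0.0]
contact_force: [-2.7, -1.0, -1.7]
opening: 0.107
gripper_force: 58.5
```

>>> play_rows(
  plan="-0.1 0 0 0 -1;-0.2 0 0 0 -1;-0.3 0 0 0 -1;-0.3 0 0 0 -1",
)

```text
clock: 12.55
tcp_pos: [0.5238, -0.0381, 0.2464]
orientation: [-0.001, 0.0, 1.0, -0.0]
contact_force: [-4.1, -0.7, -1.3]
opening: 0.105
gripper_force: 58.5
```

>>> play_rows(
  plan="-0.1 0 0 0 -1;-0.2 0 0 0 -1;-0.2 0 0 0 -1;-0.2 0 0 0 -1",
)

```text
clock: 12.95
tcp_pos: [0.5255, -0.0381, 0.2464]
orientation: [-0.001, 0.0, 1.0, -0.0]
contact_force: [-5.2, -1.8, -0.8]
opening: 0.103
gripper_force: 58.6
```

>>> play_rows(
  plan="-0.1 0 0 0 -1;-0.2 0 0 0 -1;-0.2 0 0 0 -1;-0.2 0 0 0 -1",
)

```text
clock: 13.35
tcp_pos: [0.5271, -0.038, 0.2462]
orientation: [-0.002, 0.0, 1.0, -0.0]
contact_force: [-6.5, -0.9, -0.6]
opening: 0.101
gripper_force: 58.6
```

>>> play_rows(
  plan="-0.1 0 0 0 -1;-0.2 0 0 0 -1;-0.2 0 0 0 -1;-0.2 0 0 0 -1",
)

```text
clock: 13.75
tcp_pos: [0.5287, -0.0381, 0.2461]
orientation: [-0.003, 0.0, 1.0, -0.0]
contact_force: [-6.8, 0.0, -1.3]
opening: 0.106
gripper_force: 58.6
```

>>> play_rows(
  plan="-0.1 0 0 0 -1;-0.15 0 0 0 -1;-0.15 0 0 0 -1",
)

```text
clock: 14.05
tcp_pos: [0.5299, -0.0381, 0.2459]
orientation: [-0.003, 0.0, 1.0, -0.0]
contact_force: [-7.4, -0.9, -0.1]
opening: 0.111
gripper_force: 58.6
```

>>> play_rows(
  plan="-0.1 0 0 0 -1;-0.1 0 0 0 -1;-0.1 0 0 0 -1",
)

```text
clock: 14.35
tcp_pos: [0.5307, -0.038, 0.2459]
orientation: [-0.004, 0.0, 1.0, -0.0]
contact_force: [-6.8, -1.2, -1.3]
opening: 0.107
gripper_force: 58.6
```

>>> play_rows(
  plan="-0.1 0 0 0 -1;-0.1 0 0 0 -1;-0.1 0 0 0 -1",
)

```text
clock: 14.65
tcp_pos: [0.5315, -0.0381, 0.2458]
orientation: [-0.004, 0.0, 1.0, -0.0]
contact_force: [-8.0, -0.9, -0.7]
opening: 0.105
gripper_force: 58.6
```

>>> play_rows(
  plan="-0.1 0 0 0 -1;-0.1 0 0 0 -1;-0.1 0 0 0 -1",
)

```text
clock: 14.95
tcp_pos: [0.5325, -0.0381, 0.2458]
orientation: [-0.004, 0.0, 1.0, -0.0]
contact_force: [-7.6, -1.1, -1.0]
opening: 0.105
gripper_force: 58.6
```

>>> play_rows(
  plan="-0.1 0 0 0 -1;-0.1 0 0 0 -1;-0.1 0 0 0 -1",
)

```text
clock: 15.25
tcp_pos: [0.5358, -0.038, 0.2466]
orientation: [0.0, 0.0, 1.0, 0.0]
contact_force: [-3.2, -0.7, -0.9]
opening: 0.104
gripper_force: 58.6
```

>>> play_rows(
  plan="-0.1 0 0 0 -1;-0.1 0 0 0 -1;-0.1 0 0 0 -1",
)

```text
clock: 15.55
tcp_pos: [0.5367, -0.0379, 0.2468]
orientation: [-0.0, 0.0, 1.0, 0.0]
contact_force: [-4.4, -2.0, -0.4]
opening: 0.107
gripper_force: 58.6
```

It snapped: the push dropped from about 8 N to 3 N. Now I ease off.

>>> play_rows(
  plan="0.2 0 0 0 -1;0.4 0 0 0 -1;0.5 0 0 0 -1;0.5 0 0 0 -1;0.5 0 0 0 -1",
)

```text
clock: 16.05
tcp_pos: [0.5322, -0.0378, 0.247]
orientation: [0.001, 0.0, 1.0, 0.0]
contact_force: [-3.1, 0.1, -1.0]
opening: 0.106
gripper_force: 58.7
```

>>> play_rows(
  plan="0.1 0 0 0 -1;0.2 0 0 0 -1;0.2 0 0 0 -1",
)

```text
clock: 16.35
tcp_pos: [0.5301, -0.0379, 0.247]
orientation: [0.001, 0.0, 1.0, 0.0]
contact_force: [-0.3, 0.3, -1.2]
opening: 0.106
gripper_force: 58.7
```

```bash
python3 - <<'E'
from h import *
a=[]
for k in range(4):
    i=grab_frame("scene"); a.append(observe()["contact_force"])
print(np.round(a,1))
p=(307,203)
cv2.imwrite("pics/s7c.png",cv2.convertScaleAbs(cv2.resize(i[p[1]-40:p[1]+40,p[0]-50:p[0]+50],None,fx=7,fy=7,interpolation=cv2.INTER_CUBIC),alpha=1.6,beta=15))
E
```

```text
[[-0.5  1.1 -0.8]
 [-0.3 -0.5 -0.3]
 [-0.7  0.5 -0.2]
 [-0.6  0.7  0.2]]
```

View pics/s7c.png

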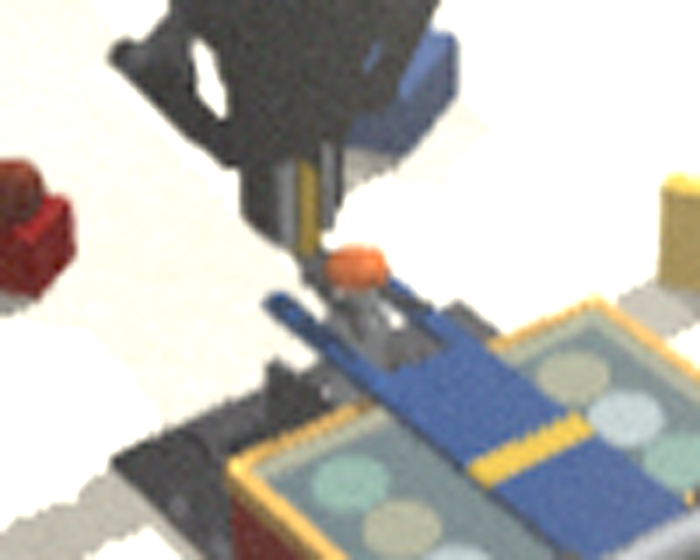

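The clip sits on the neck with almost no force left. I lower it gently toward the collar and the bar, then release.

>>> play_rows(
  plan="0.05 0 0.1 0 -1;0.05 0 0.2 0 -1;0.05 0 0.3 0 -1;0.05 0 0.3 0 -1",
)

```text
clock: 16.95
tcp_pos: [0.5293, -0.038, 0.2435]
orientation: [0.0, 0.0, 1.0, -0.0]
contact_force: [0.1, 0.1, -1.4]
opening: 0.106
gripper_force: 58.6
```

>>> play_rows(
  plan="0 0 0 0 -0.7;0 0 0 0 -0.6;0 0 0 0 -0.5;0 0 0 0 -0.4;0 0 0 0 -0.3;0 0 0 0 -0.3;0 0 0 0 -0.3",
  squeeze=20,
)

```text
clock: 17.65
tcp_pos: [0.5292, -0.038, 0.2437]
orientation: [-0.0, 0.0, 1.0, -0.0]
contact_force: [-0.5, -0.2, -0.3]
opening: 0.35
gripper_force: 0.0
```

Let go. I rise straight up, clear the case, and check.

>>> play_rows(
  plan="0 0 -1 0 -0.3;0 0 -3 0 -0.3;0 0 -6 0 -0.3;0 0 -10 0 -0.3;0 0 -12 0 -0.3;0 0 -12 0 -0.3;0 0 -12 0 -0.3",
)

```text
clock: 18.35
tcp_pos: [0.5289, -0.038, 0.3642]
orientation: [0.0, 0.0, 1.0, -0.0]
contact_force: [-0.5, 0.0, -1.1]
opening: 0.349
gripper_force: 0.0
```

```bash
python3 - <<'E'
from h import *
o=observe();print(o["tcp_pos"])
j=grab_frame("wrist");i=grab_frame("scene")
p=(305,203)
x,y=proj(cam("wrist",o),[[.55,-.0375,.0695]])[0].astype(int);print(x,y)
r=lambda c,f:cv2.convertScaleAbs(cv2.resize(c,(400,400),interpolation=cv2.INTER_CUBIC),alpha=1.6,beta=15)
cv2.imwrite("pics/f8.png",np.hstack([r(i[p[1]-35:p[1]+35,p[0]-35:p[0]+35],0),r(j[y-60:y+60,x-60:x+60],0)]))
E
```

```text
[ 0.52889068 -0.03799105  0.36418885]
320 216
```

View pics/f8.png

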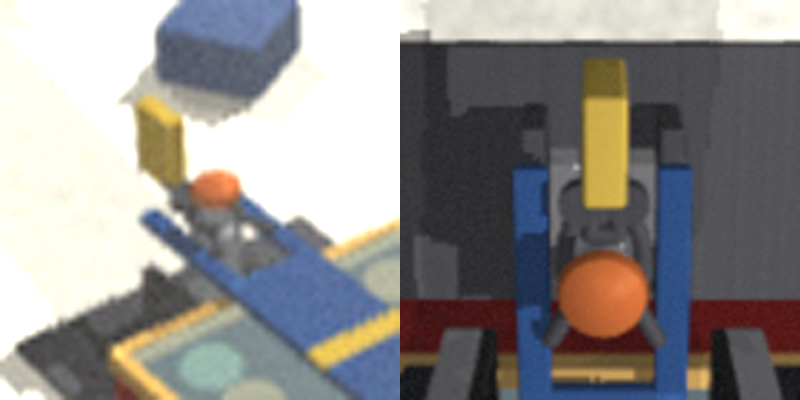

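The final picture shows the clip home and level on the neck. The tab is upright, the leg tips show past the head, and the bar is flat. The gripper is clear, so I hand it in.

```bash
python3 -c "
from cell import *
print(job_done())"
```

```text
the job is handed in; nothing more can be done
None
```

The trinket case is locked and handed in: the bar is flat over the case, the clip snapped onto the pin's neck at about 8 N and was let go, and the other goods were not touched; no verdict came back.

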